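Find the finger notch in a tool chest's front rail and spring the lid

TASK

Spring open the flat plywood tool chest: lay a fingertip on top of its front rail near either end, sweep it along the rail until it comes to the finger notch, and press the steel thumb plate down inside the notch until the lid pops ajar by itself. Then take the hand clear; grip nothing, do not lift the lid any further, and leave the tools around the chest where they are.

Things in the scene. Friction and masses are not known exactly. Their poses are not given: they have to be found in the camera images.
- chest: flat plywood tool chest, fixed to the bench, 250 mm deep (x), 360 mm wide (y), 85 mm high; origin at the centre of its underside on the bench, z up, x towards its back, where the hinges are; its front, on the robot's side, is a solid wooden rail 35 mm thick (x -125 to -90 mm), flat on top and flush with the lid, which begins at x -89 mm
- rail_middle (a point): middle of the rail's top face, 85 mm above the bench; x towards the hinges, y along the rail. The finger notch is cut in the rail, its middle anywhere from 50 mm one side to 50 mm the other side of this point: find it by touch or from above. It is 50 mm wide along y, goes through the rail's 35 mm, is open to the front and top, and 30 mm deep to its wooden floor
- rail_end (a point): the rail's left (+y) end, middle of its top face, 180 mm from rail_middle; the other end lies as far to the right. The rail is plain and level between its ends but for the notch
- catch (a joint): turn of the steel thumb plate in the notch, rad. Plate 44 mm wide, 28 mm deep, from 3 mm behind the rail's front to 4 mm short of the rail's back; its top lies 15 mm below the rail top at 0. Pressed down it tips about its back edge (creeping a few mm forward), to 0.36 at its stop, and springs back. It frees the lid at about 0.2: 3 to 4 mm down at mid plate, 5 to 12 N there
- lid (a joint): opening of the spring-hinged lid (10 mm plywood, 214 x 360 mm, hinged along the chest's back), rad: 0 shut and latched; once freed, its spring lifts it within about 2 s to 0.2 to 0.35 (front edge 42 to 75 mm up), where it rests
- mallet: white-headed mallet standing on its head, 62 mm across, 205 mm high, beside the chest; origin at the centre of its foot. Leave alone
- jar: amber glue jar, 62 mm across, 85 mm high, beside the chest; origin at the centre of its foot. Leave alone
- spool: wooden thread spool standing, 62 mm across, 70 mm high, beside the chest; origin at the centre of its foot. Leave alone
- weight: dark steel knobbed weight, 62 mm across, 67 mm high, beside the chest; origin at the centre of its foot. Leave alone
- iron: steel pricking iron (toothed stitching punch) lying flat, 110 x 30 x 10 mm, on the bench in front of the chest's left end; origin at its middle underneath, x along it. Leave alone
- folder: white bone folder lying flat, about 150 x 24 x 6 mm, on the bench in front of the chest; origin underneath, x along it. Leave alone

How it is judged:
By the outcome, as a careful person would: the job done as asked, in the order asked, and still so for the second after the job is handed in, with the robot touching nothing.
It also fails if it takes over 70 s, if anything falls off the work surface, if the arm or the gripper's body presses on something with over 40 N, if the wrist force passes 120 N, or if a joint passes its speed limit or range.

ROBOT

A 6-joint arm with a two-finger parallel gripper is mounted at the origin on the work surface. World frame = base frame: x ahead of the robot, y to its left, z up, the work surface at z = 0. Lengths are in mm, angles in rad, forces in N, time in s.
With the tool pointing down it reaches from about 350 to 975 mm from the base axis. Payload 4.9 kg.
Tool frame: the origin (TCP) lies on the centre line of the jaws, within the pads' length; the fingertips stand 14 mm ahead of it and the grasp point (between the pads) lies 5 mm behind it; x points along the fingers, y is the direction in which the jaws open and shut, and the axes are right-handed (so a half turn about x gives the same grasp; the last joint's range is limited). The gripper opens to 85 mm and grips with 20 to 120 N. Pads are 22 mm wide; open, the fingers measure 114 mm over their backs; the gripper's body (76 mm by 85 mm) begins 54 mm behind the grasp point. The pads swing forward as they close: fully open they stand 13 mm farther back than shut.
Start: joints at [-1.454, 0.053, 1.613, -0, 1.476, -0.119], TCP at [146.009, -607.687, 245.304] pointing down, gripper open.
Joint ranges: [-3.01, 3.01], [-1.01, 2.22], [0.06, 2.58], [-1.02, 4.17], [0.09, 2.62], [-3.14, 3.14]. Speed limits (rad/s): [2.57, 2.57, 3.14, 3.14, 3.14, 3.14].

INTERFACE

Orientations are given as a rotation vector (axis times angle).
In Python, from bench import env gives the robot as it stands.
- The arm moves only by the tool jog_arm, never from a script. Its argument "increments" is a list that holds one entry, the list of rows, each a list of 7 numbers: the finger opening in m, from 0 to 0.0854, then the shift along the tool's x, y, z in m, then the turn, a rotation vector about the tool's x, y, z in rad. A call has 1 to 12 rows; each row shifts and turns the commanded pose from where the row before left it, along the tool's axes as they then stand; what a row does not reach is not made up. A row lasts 1/10 s, in which the tool goes at most 50 mm and 8.59 degrees, less where a joint would pass 70% of its speed; a pose out of reach is approached as far as the arm can. A call is refused whole if a number of a shift passes 0.05 or a number of a turn 0.15, either way. A call with a gripper value outside its range is refused whole. The fingers move at their own pace and stop on an object; "newtons" is the grip in N (left out, the last holds). Time passes only in rows, so rows that do not move let the fingers close. It gives the time, the measured TCP pose, the force and the opening at its end, in the units of the state.
- env.get_state(): the state, without advancing time (a new reading comes with each control period).
- env.grab_frame(name): name is "scene" or "top"; returns a dict with "color" (384x512x3 uint8, red, green, blue), "range_z" (384x512 float32, mm along the optical axis (not along the pixel's ray), 0 where there is no reading), "K" (3x3 intrinsics, pixels), "R" (3x3) and "t" (3): a world point X has camera coordinates R X + t. Camera axes: x right, y down, z forward; pixel columns grow to the right and rows downward; lengths in mm; the calibration is good to about 2 mm. A picture is of the moment at which its call begins.
- env.job_done(): hands the job in, once; it reports no verdict.
The state is a dict: "clock": time; "q": joint angles; "qd": joint speeds; "joint_torque": joint torques, N m; "ee_pos": TCP position; "eef_rot": TCP orientation; "contact_force": force on the tool from outside, world axes, zero at the start; "ft_torque": the same for the moment, N m; "opening": finger opening in mm.
Only numpy, scipy, OpenCV 4.12 (cv2) and the standard library are available. Lean on these libraries where they do the work, as an engineer would, in place of code of your own. Each camera call takes 0.05 s, during which the arm holds its last target.

## Working session

There is one attempt and no reset: what is moved stays moved. The work goes in short steps, Python scripts to look and compute and a tool call to move; the robot and the scene stay as the last step left them, time stands still between calls to the robot, and variables do not carry over. Pictures are saved under pics/ and viewed, and the job is handed in when it is done.

Besides the shell and the picture viewer there is one more tool, called as name([rows], argument=value, ...), one row to a line, values as JSON. jog_arm: Moves the arm, as the interface text tells. Its arguments: {"type":"object","properties":{"increments":{"type":"array","items":{"type":"array","items":{"type":"array","items":{"type":"number"}}}},"newtons":{"type":"number"}},"required":["increments"]}

```bash
ls; mkdir -p pics
python3 - <<'E'
from bench import env
import cv2,numpy as np
s=env.get_state();print(s)
for n in("scene","top"):
    f=env.grab_frame(n);cv2.imwrite(f"pics/{n}0.png",cv2.cvtColor(f["color"],cv2.COLOR_RGB2BGR))
    np.savez(f"{n}0.npz",**f);print(n,f["K"],f["R"],f["t"])
E
```

```text
pics
{'clock': 0.0, 'q': array([-1.45402299e+00,  5.34058492e-02,  1.61426685e+00, -1.08817155e-05,
        1.47601674e+00, -1.19025933e-01]), 'qd': array([-0.000433  , -0.0008156 , -0.00149872,  0.00132375, -0.0012816 ,
       -0.00079279]), 'joint_torque': array([ 1.48485644e-03, -3.93678403e+01, -3.70177245e+01,  5.75408785e-05,
        6.95483352e-03, -6.61927366e-07]), 'ee_pos': array([ 145.92551555, -607.12158019,  244.04884002]), 'eef_rot': array([ 2.09724668,  0.25063301, -2.09726457]), 'contact_force': array([-0.22625863, -0.07045284, -0.10657211]), 'ft_torque': array([-0.0513334 ,  0.00158447, -0.04632493]), 'opening': 85.38182157298894}
scene [[447.44416198   0.         247.76853473]
 [  0.         447.44416198 197.07435683]
 [  0.           0.           1.        ]] [[ 0.38479493  0.92294006 -0.01070103]
 [ 0.73043565 -0.31158217 -0.60776665]
 [-0.56426644  0.22604911 -0.79404356]] [-249.57803676 -341.52958074 1494.90217441]
top [[484.7324211   0.        265.3289875]
 [  0.        484.7324211 193.277961 ]
 [  0.          0.          1.       ]] [[-0.0226637  -0.99956111  0.01907732]
 [-0.98339712  0.01885253 -0.18048457]
 [ 0.1800457  -0.02285103 -0.98339279]] [ 31.97963238 586.92144708 959.66076742]
```

View pics/scene0.png

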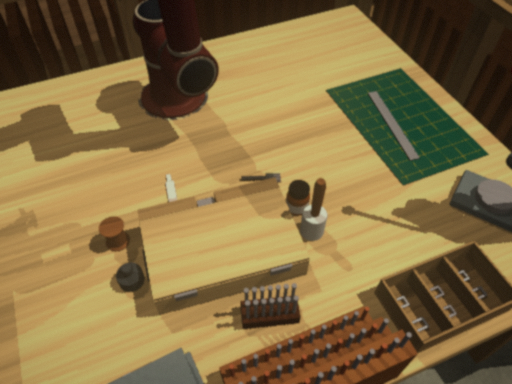

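View pics/top0.png

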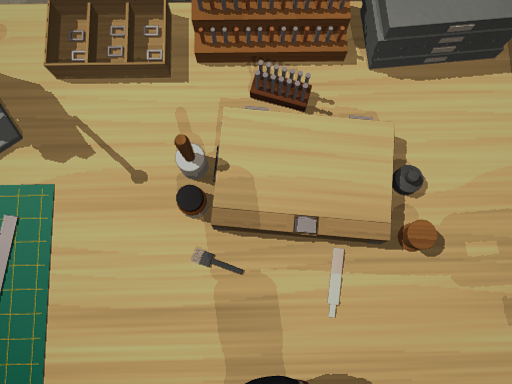

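The top view shows the chest rotated slightly, with its front rail at the bottom from about (213,218) to (391,235). The notch with its grey plate is at about (306,225). I'll zoom in and measure.

```bash
cat > h.py <<'E'
import numpy as np,cv2
def ray(f,u,v,z):
    K,R,t=f["K"],f["R"],f["t"];d=R.T@np.linalg.inv(K)@np.array([u,v,1.]);c=-R.T@t
    return c+d*(z-c[2])/d[2]
def cloud(f):
    K,R,t=f["K"],f["R"],f["t"];Z=f["range_z"].astype(float);v,u=np.indices(Z.shape)
    P=np.stack([(u-K[0,2])/K[0,0]*Z,(v-K[1,2])/K[1,1]*Z,Z],-1)
    W=(P-t)@R; W[Z==0]=np.nan
    return W
E
python3 - <<'E'
import numpy as np,cv2
from h import *
f=dict(np.load("top0.npz"));W=cloud(f)
m=((W[...,2]>78)&(W[...,2]<92)).astype(np.uint8)
n,l,s,c=cv2.connectedComponentsWithStats(m);k=1+np.argmax(s[1:,4]);print(s[k],c[k])
mm=(l==k).astype(np.uint8);mm=cv2.morphologyEx(mm,cv2.MORPH_CLOSE,np.ones((25,25)))
P=W[(l==k)];print(np.median(P[:,2]))
cn=max(cv2.findContours(mm,0,2)[0],key=cv2.contourArea)[:,0]
X=np.array([ray(f,u,v,85)[:2] for u,v in cn],np.float32)
r=cv2.minAreaRect(X);print(r);print(cv2.boxPoints(r))
im=cv2.cvtColor(f["color"],cv2.COLOR_RGB2BGR)
crop=im[195:255,200:400];cv2.imwrite("pics/z1.png",cv2.resize(crop,None,fx=4,fy=4,interpolation=cv2.INTER_CUBIC))
# grey plate
h=cv2.cvtColor(f["color"],cv2.COLOR_RGB2HSV)
g=((h[...,1]<70)).astype(np.uint8);g[:, :]*=1
sub=np.zeros_like(g);sub[208:240,220:385]=g[208:240,220:385]
n,l,s,c=cv2.connectedComponentsWithStats(sub)
for i in range(1,n):
  if s[i,4]>20: print(s[i],c[i],ray(f,*c[i],70), np.nanmedian(W[l==i],0))
E
```

```text
[  211   106   184   135 20591] [304.27376038 172.42819679]
85.35600298317891
((626.973876953125, -60.96803283691406), (359.8441467285156, 255.72108459472656), 83.70338439941406)
[[ 480.1516   -225.78154 ]
 [ 734.3301   -253.8279  ]
 [ 773.79614   103.845474]
 [ 519.6177    131.89183 ]]
[294 216  23  17 329] [304.94528875 224.31610942] [518.67978446 -59.01391641  70.        ] [518.79313296 -59.22805567  69.61051233]
```

Run:
```python
import numpy as np
from h import *
f=dict(np.load("top0.npz"));W=cloud(f)
for v in (218,222,226,230): print(v,[(u,int(W[v,u,2])) for u in range(280,335,2)])
```

```text
218 [(280, 85), (282, 88), (284, 83), (286, 85), (288, 84), (290, 83), (292, 85), (294, 53), (296, 69), (298, 69), (300, 69), (302, 68), (304, 68), (306, 68), (308, 67), (310, 68), (312, 67), (314, 10), (316, 18), (318, 73), (320, 85), (322, 85), (324, 83), (326, 87), (328, 87), (330, 84), (332, 84), (334, 86)]
222 [(280, 86), (282, 83), (284, 86), (286, 86), (288, 87), (290, 84), (292, 84), (294, 55), (296, 70), (298, 70), (300, 69), (302, 67), (304, 70), (306, 68), (308, 71), (310, 71), (312, 69), (314, 69), (316, 69), (318, 77), (320, 86), (322, 87), (324, 84), (326, 84), (328, 84), (330, 84), (332, 85), (334, 84)]
226 [(280, 86), (282, 85), (284, 85), (286, 86), (288, 82), (290, 85), (292, 84), (294, 52), (296, 68), (298, 67), (300, 70), (302, 67), (304, 67), (306, 70), (308, 73), (310, 69), (312, 69), (314, 71), (316, 52), (318, 76), (320, 86), (322, 85), (324, 84), (326, 84), (328, 85), (330, 84), (332, 86), (334, 83)]
230 [(280, 85), (282, 84), (284, 86), (286, 85), (288, 85), (290, 83), (292, 82), (294, 67), (296, 70), (298, 67), (300, 66), (302, 70), (304, 71), (306, 69), (308, 70), (310, 69), (312, 69), (314, 69), (316, 53), (318, 86), (320, 85), (322, 84), (324, 84), (326, 86), (328, 83), (330, 86), (332, 86), (334, 87)]
```

View pics/z1.png

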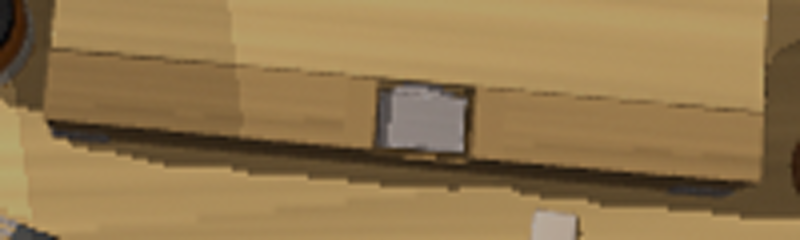

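```bash
cat >> h.py <<'E'
from scipy.spatial.transform import Rotation as Rn
E
python3 - <<'E'
import numpy as np
from h import *
f=dict(np.load("top0.npz"))
for n,p,z in [("seamL",(213,207),85),("frontL",(211.2,225.5),85),("seamR",(390,223),85),("frontR",(390,240.5),85),("nL",(294.3,226),85),("nR",(318.5,227),85)]:
    print(n,ray(f,p[0],p[1],z).round(1))
yaw=np.arctan2(-39.47,357.67);print("yaw",yaw)
s=Rn.from_rotvec([2.09724668,0.25063301,-2.09726457]).as_matrix();print(s.round(3))
# other view check
g=dict(np.load("scene0.npz"))
im=cv2.cvtColor(g["color"],cv2.COLOR_RGB2BGR)
cv2.imwrite("pics/z2.png",cv2.resize(im[165:315,120:320],None,fx=4,fy=4,interpolation=cv2.INTER_CUBIC))
W=cloud(g);m=((W[...,2]>79)&(W[...,2]<91)).astype(np.uint8)
n,l,st,c=cv2.connectedComponentsWithStats(m);k=1+np.argmax(st[1:,4])
mm=cv2.morphologyEx((l==k).astype(np.uint8),cv2.MORPH_CLOSE,np.ones((25,25)))
cn=max(cv2.findContours(mm,0,2)[0],key=cv2.contourArea)[:,0]
r=cv2.minAreaRect(np.array([ray(g,u,v,85)[:2] for u,v in cn],np.float32));print(r)
E
```

```text
seamL [555.6 126.1  85. ]
frontL [518.4 129.8  85. ]
seamR [ 516.1 -228.8   85. ]
frontR [ 481.  -226.3   85. ]
nL [514. -36.  85.]
nR [511.  -84.4  85. ]
yaw -0.10990841051133624
[[-0.     0.234 -0.972]
 [ 0.002 -0.972 -0.234]
 [-1.    -0.002 -0.   ]]
((630.97802734375, -63.31298828125), (358.3605651855469, 258.6297302246094), 83.72640228271484)
```

View pics/z2.png

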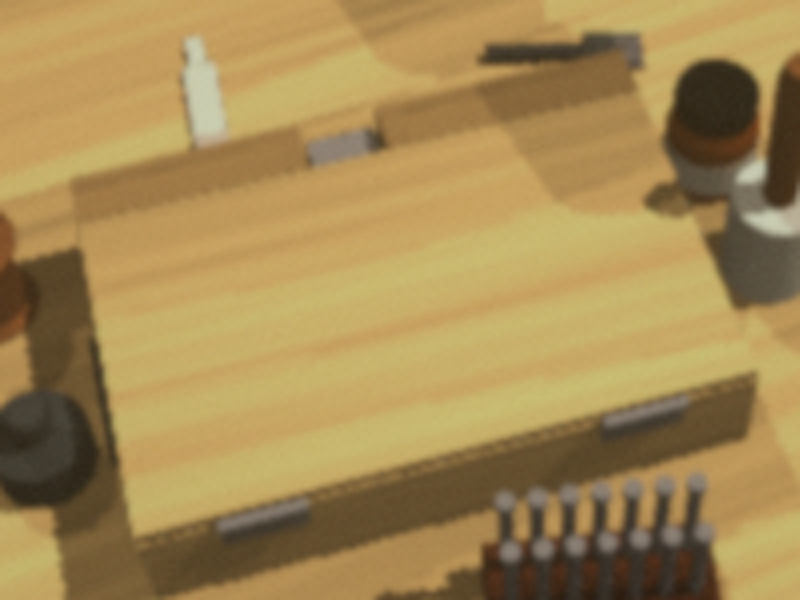

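The notch middle comes out about 10 mm right of the rail middle and agrees in both views. The mallet and jar are by the left end, so I'll start at the right end. The tool will be tilted back 30° with the fingers shut, so the body stays clear of the rising lid.

jog_arm([
  [[0,0,0,0,0.115,0,0],[0,0,0,0,0.115,0,0],[0,0,0,0,0.116,0,0],[0,0,0,0,0,0.131,0],[0,0,0,0,0,0.131,0],[0,0,0,0,0,0.131,0],[0,0,0,0,0,0.131,0],[0,0,0,0,0,0,0],[0,0,0,0,0,0,0]],
], newtons=20)

```text
clock: 1.0
ee_pos: [145.5, -607.4, 244.5]
eef_rot: [-2.667, 0.147, 1.543]
contact_force: [-0.7, -0.1, 0.5]
opening: 0.0
```

```bash
cat >> h.py <<'E'
O=np.array([500.5,-48,85.]);a=-0.1099
C=np.array([[np.cos(a),-np.sin(a),0],[np.sin(a),np.cos(a),0],[0,0,1]])  # cols xh,yh,z ; chest-front frame (x from front face)
def st():
    from bench import env
    s=env.get_state();R=Rn.from_rotvec(s["eef_rot"]).as_matrix();p=s["ee_pos"]
    tip=p+14*R[:,0]; low=tip+11*R[:,2]*np.sign(-R[2,2])
    print("t",round(s["clock"],2),"tcp",p.round(1),"op",round(s["opening"],1),"F",s["contact_force"].round(2))
    print("tip chest",(C.T@(tip-O)).round(1),"low",(C.T@(low-O)).round(1));print((C.T@R).round(3))
    return s,R,p,low
def move(R,d): # chest-frame shift mm -> tool m
    return (R.T@C@np.array(d)/1000).round(4)
E
python3 - <<'E'
from h import *
s,R,p,low=st()
tgt=np.array([14,-150,40.]);d=tgt-C.T@(low-O);print(d,move(R,d), move(R,d/12))
E
```

```text
t 1.0 tcp [ 145.5 -607.4  244.5] op 0.0 F [-0.68 -0.09  0.5 ]
tip chest [-284.5 -595.   147.4] low [-294.1 -594.9  141.9]
[[ 0.498 -0.001 -0.867]
 [ 0.001 -1.     0.002]
 [-0.867 -0.002 -0.498]]
[ 308.05298591  444.93912167 -101.88452603] [ 0.2422 -0.4452 -0.2154] [ 0.0202 -0.0371 -0.018 ]
```

jog_arm([
  [[0,0.01,-0.02,-0.009,0,0,0],[0,0.02,-0.037,-0.018,0,0,0],[0,0.02,-0.037,-0.018,0,0,0],[0,0.02,-0.037,-0.018,0,0,0],[0,0.02,-0.037,-0.018,0,0,0],[0,0.02,-0.037,-0.018,0,0,0],[0,0.02,-0.037,-0.018,0,0,0],[0,0.02,-0.037,-0.018,0,0,0],[0,0.02,-0.037,-0.018,0,0,0],[0,0.02,-0.037,-0.018,0,0,0],[0,0.02,-0.037,-0.018,0,0,0],[0,0.01,-0.02,-0.009,0,0,0]],
])

```text
clock: 2.2
ee_pos: [473.0, -227.5, 154.3]
eef_rot: [-2.674, 0.141, 1.543]
contact_force: [-0.1, -0.5, 0.7]
opening: 0.2
```

Run:
```python
from h import *
s,R,p,low=st()
tgt=np.array([15,-153,20.]);d=tgt-C.T@(low-O);print(d,move(R,d))
```

```text
t 2.2 tcp [ 473.  -227.5  154.3] op 0.2 F [-0.11 -0.53  0.68]
tip chest [  -0.7 -181.4   57.1] low [ -10.2 -181.5   51.6]
[[ 0.5    0.005 -0.866]
 [ 0.002 -1.    -0.005]
 [-0.866  0.001 -0.5  ]]
[ 25.1880043   28.47694747 -31.62898199] [ 0.04   -0.0284 -0.0061]
```

jog_arm([
  [[0,0.01,-0.007,-0.0015,0,0,0],[0,0.01,-0.007,-0.0015,0,0,0],[0,0.01,-0.007,-0.0015,0,0,0],[0,0.01,-0.007,-0.0015,0,0,0],[0,0,0,0,0,0,0],[0,0,0,0,0,0,0]],
])

```text
clock: 2.8
ee_pos: [498.8, -206.4, 121.8]
eef_rot: [-2.669, 0.148, 1.542]
contact_force: [1.0, -0.1, 0.1]
opening: 0.0
```

Run:
```python
from h import *
s,R,p,low=st()
from bench import env
print(move(R,[0,0,-1]),move(R,[0,10,0]),move(R,[1,0,0]))
for n in("scene","top"):
    f=env.grab_frame(n);cv2.imwrite(f"pics/{n}1.png",cv2.cvtColor(f["color"],cv2.COLOR_RGB2BGR))
```

```text
t 2.8 tcp [ 498.8 -206.4  121.8] op 0.0 F [ 1.03 -0.1   0.15]
tip chest [  22.7 -157.6   24.7] low [  13.2 -157.6   19.2]
[[ 0.5   -0.001 -0.866]
 [-0.    -1.     0.001]
 [-0.866 -0.    -0.5  ]]
[0.0009 0.     0.0005] [-0.   -0.01  0.  ] [ 0.0005 -0.     -0.0009]
```

View pics/scene1.png

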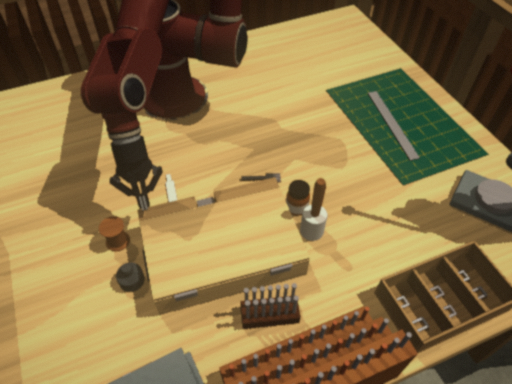

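View pics/top1.png

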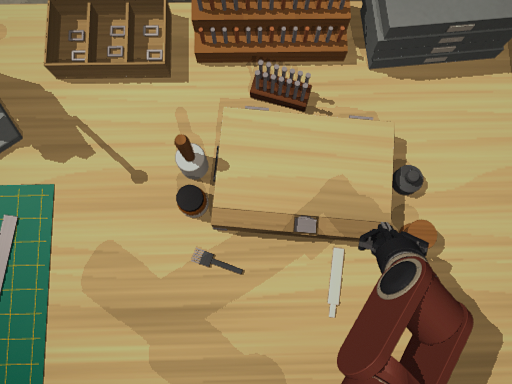

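Both views show the shut fingertip hovering over the right end of the rail, at about (142,205) in scene and (375,232) in top. The spool is clear below it. Next I'll descend onto the rail.

jog_arm([
  [[0,0.0043,0,0.0025,0,0,0],[0,0.0043,0,0.0025,0,0,0],[0,0.0026,0,0.0015,0,0,0],[0,0.0009,0,0.0005,0,0,0],[0,0.0009,0,0.0005,0,0,0],[0,0,0,0,0,0,0]],
])

```text
clock: 3.5
ee_pos: [499.0, -206.1, 107.2]
eef_rot: [-2.67, 0.147, 1.541]
contact_force: [0.4, 1.2, 0.1]
opening: 0.1
```

Run:
```python
from h import *
st()
```

```text
t 3.5 tcp [ 499.  -206.1  107.2] op 0.1 F [0.41 1.2  0.13]
tip chest [  22.9 -157.3   10.1] low [  13.4 -157.3    4.5]
[[ 0.5   -0.    -0.866]
 [-0.    -1.     0.   ]
 [-0.866 -0.    -0.5  ]]
```

jog_arm([
  [[0,0.0009,0,0.0005,0,0,0],[0,0.0009,0,0.0005,0,0,0],[0,0.0009,0,0.0005,0,0,0],[0,0,0,0,0,0,0]],
])

```text
clock: 3.9
ee_pos: [499.0, -206.0, 104.0]
eef_rot: [-2.67, 0.147, 1.541]
contact_force: [-0.1, 0.1, 0.2]
opening: 0.0
```

jog_arm([
  [[0,0.0009,0,0.0005,0,0,0],[0,0,0,0,0,0,0]],
])

```text
clock: 4.1
ee_pos: [499.0, -206.0, 103.0]
eef_rot: [-2.67, 0.147, 1.541]
contact_force: [0.0, -0.1, 0.3]
opening: 0.1
```

Run:
```python
from h import *
st()
```

```text
t 4.1 tcp [ 499. -206.  103.] op 0.1 F [ 0.01 -0.11  0.27]
tip chest [  22.9 -157.2    5.8] low [  13.4 -157.2    0.3]
[[ 0.5   -0.    -0.866]
 [-0.    -1.     0.   ]
 [-0.866 -0.    -0.5  ]]
```

jog_arm([
  [[0,0.0009,0,0.0005,0,0,0],[0,0,0,0,0,0,0]],
])

```text
clock: 4.3
ee_pos: [499.1, -206.0, 101.9]
eef_rot: [-2.67, 0.147, 1.541]
contact_force: [-0.2, 0.2, -0.3]
opening: 0.3
```

jog_arm([
  [[0,0.0009,0,0.0005,0,0,0],[0,0,0,0,0,0,0]],
])

```text
clock: 4.5
ee_pos: [499.2, -206.2, 101.2]
eef_rot: [-2.67, 0.147, 1.541]
contact_force: [0.6, 0.6, 0.1]
opening: 0.5
```

jog_arm([
  [[0,0.0009,0,0.0005,0,0,0],[0,0,0,0,0,0,0]],
])

```text
clock: 4.7
ee_pos: [499.6, -206.3, 100.9]
eef_rot: [-2.671, 0.147, 1.54]
contact_force: [-2.6, 1.1, 4.9]
opening: 0.2
```

Run:
```python
from h import *
st()
```

```text
t 4.7 tcp [ 499.6 -206.3  100.9] op 0.2 F [-2.63  1.05  4.89]
tip chest [  23.4 -157.5    3.8] low [  13.9 -157.5   -1.7]
[[ 0.501 -0.    -0.865]
 [-0.    -1.    -0.   ]
 [-0.865  0.    -0.501]]
```

Contact is about 5 N at TCP z ≈ 101. Next I'll sweep along the rail to the left.

jog_arm([
  [[0,0,-0.005,0,0,0,0],[0,0,-0.005,0,0,0,0],[0,0,-0.005,0,0,0,0],[0,0,-0.005,0,0,0,0],[0,0,-0.005,0,0,0,0],[0,0,-0.005,0,0,0,0]],
])

```text
clock: 5.3
ee_pos: [503.2, -176.6, 101.2]
eef_rot: [-2.673, 0.149, 1.539]
contact_force: [-1.0, -3.9, 5.1]
opening: -0.2
```

Run:
```python
from h import *
st()
```

```text
t 5.3 tcp [ 503.2 -176.6  101.2] op -0.2 F [-1.03 -3.89  5.14]
tip chest [  23.9 -127.5    4.1] low [  14.4 -127.5   -1.4]
[[ 0.502 -0.001 -0.865]
 [-0.002 -1.    -0.   ]
 [-0.865  0.002 -0.502]]
```

jog_arm([
  [[0,0,-0.006,0,0,0,0],[0,0,-0.006,0,0,0,0],[0,0,-0.006,0,0,0,0],[0,0,-0.006,0,0,0,0],[0,0,-0.006,0,0,0,0],[0,0,-0.006,0,0,0,0],[0,0,-0.006,0,0,0,0],[0,0,-0.006,0,0,0,0],[0,0,-0.006,0,0,0,0],[0,0,-0.006,0,0,0,0]],
])

```text
clock: 6.3
ee_pos: [509.8, -116.8, 101.2]
eef_rot: [-2.673, 0.149, 1.539]
contact_force: [-0.0, -3.8, 4.9]
opening: 0.0
```

Run:
```python
from h import *
st()
```

```text
t 6.3 tcp [ 509.8 -116.8  101.2] op 0.0 F [-0.05 -3.75  4.86]
tip chest [ 23.9 -67.4   4.1] low [ 14.4 -67.4  -1.4]
[[ 0.502 -0.    -0.865]
 [-0.002 -1.    -0.   ]
 [-0.865  0.002 -0.502]]
```

jog_arm([
  [[0,0,-0.005,0,0,0,0],[0,0,-0.005,0,0,0,0],[0,0,-0.005,0,0,0,0],[0,0,-0.005,0,0,0,0],[0,0,-0.005,0,0,0,0],[0,0,-0.005,0,0,0,0],[0,0,-0.004,0,0,0,0],[0,0,-0.004,0,0,0,0]],
])

```text
clock: 7.1
ee_pos: [513.7, -78.8, 100.8]
eef_rot: [-2.672, 0.148, 1.54]
contact_force: [-0.3, -2.9, 3.5]
opening: -0.4
```

jog_arm([
  [[0,0,-0.003,0,0,0,0],[0,0,-0.003,0,0,0,0]],
])

```text
clock: 7.3
ee_pos: [512.6, -71.7, 98.2]
eef_rot: [-2.666, 0.145, 1.546]
contact_force: [-0.2, -0.1, 0.1]
opening: 0.1
```

Run:
```python
from h import *
st()
```

```text
t 7.3 tcp [512.6 -71.7  98.2] op 0.1 F [-0.17 -0.1   0.13]
tip chest [ 21.5 -22.2   1.1] low [ 12.  -22.2  -4.4]
[[ 0.497  0.    -0.868]
 [ 0.001 -1.     0.   ]
 [-0.868 -0.001 -0.497]]
```

The force vanished and the tip dropped 3 mm at chest y ≈ -25, so the notch is found where vision put it. I'll centre the tip at y ≈ -11 and descend to the plate.

jog_arm([
  [[0,0,-0.004,0,0,0,0],[0,0,-0.004,0,0,0,0],[0,0,-0.003,0,0,0,0],[0,0,0,0,0,0,0],[0,0.0026,0,0.0015,0,0,0],[0,0.0026,0,0.0015,0,0,0],[0,0.0026,0,0.0015,0,0,0],[0,0,0,0,0,0,0]],
])

```text
clock: 8.1
ee_pos: [514.6, -62.0, 90.1]
eef_rot: [-2.669, 0.147, 1.543]
contact_force: [0.0, 0.4, -0.3]
opening: 0.2
```

Run:
```python
from h import *
st()
from bench import env
for n in("top","scene"):
  f=env.grab_frame(n);im=cv2.cvtColor(f["color"],cv2.COLOR_RGB2BGR)
  im=im[180:280,240:400] if n=="top" else im[150:250,130:290]
  cv2.imwrite(f"pics/{n}2.png",cv2.resize(im,None,fx=5,fy=5,interpolation=cv2.INTER_CUBIC))
```

```text
t 8.1 tcp [514.6 -62.   90.1] op 0.2 F [ 0.    0.38 -0.26]
tip chest [ 22.5 -12.3  -7. ] low [ 13.  -12.3 -12.5]
[[ 0.499 -0.001 -0.867]
 [-0.    -1.     0.001]
 [-0.867 -0.    -0.499]]
```

View pics/top2.png

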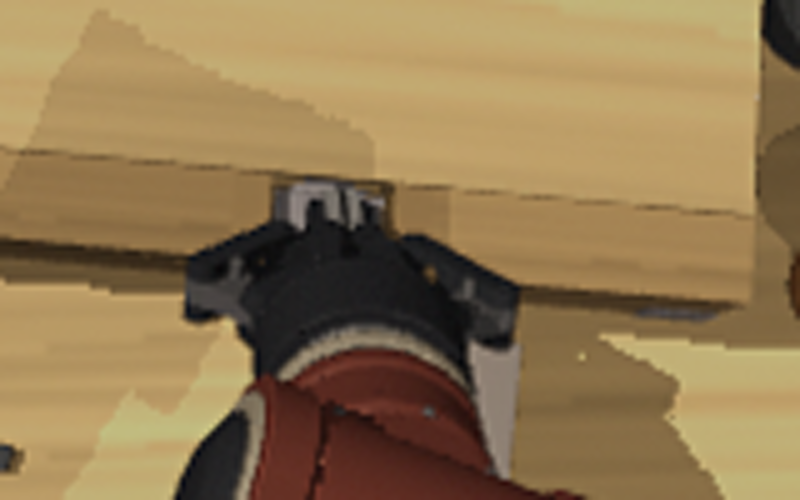

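View pics/scene2.png

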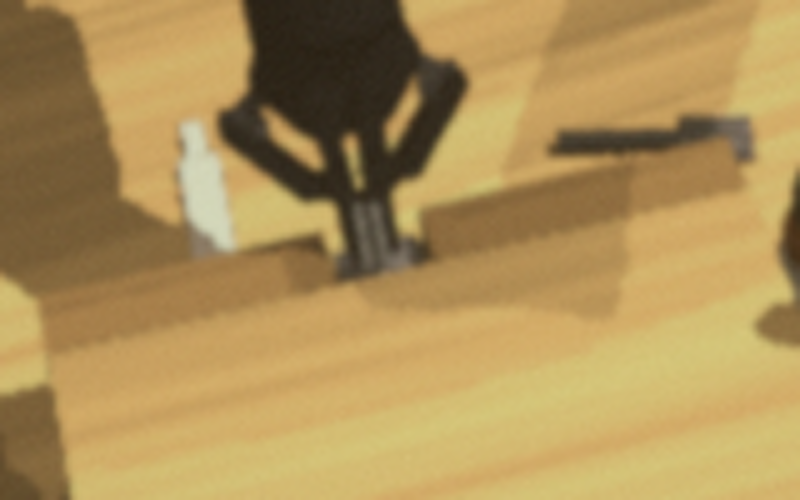

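The fingers are inside the notch over the plate, about 2 mm right of centre. The linkage and body lean away from the lid. Now I'll centre and press in small steps.

jog_arm([
  [[0,0,-0.002,0,0,0,0],[0,0.0017,0,0.001,0,0,0],[0,0.0017,0,0.001,0,0,0],[0,0.0009,0,0.0005,0,0,0],[0,0,0,0,0,0,0]],
])

```text
clock: 8.7
ee_pos: [515.4, -60.0, 86.1]
eef_rot: [-2.67, 0.147, 1.541]
contact_force: [0.1, -0.5, 1.5]
opening: 0.4
```

jog_arm([
  [[0,0.0009,0,0.0005,0,0,0],[0,0.0009,0,0.0005,0,0,0],[0,0,0,0,0,0,0]],
])

```text
clock: 9.0
ee_pos: [516.5, -60.2, 85.8]
eef_rot: [-2.673, 0.148, 1.538]
contact_force: [-3.7, 1.6, 8.1]
opening: -0.3
```

Run:
```python
from h import *
st()
```

```text
t 9.0 tcp [516.5 -60.2  85.8] op -0.3 F [-3.75  1.57  8.06]
tip chest [ 24.2 -10.4 -11.3] low [ 14.7 -10.4 -16.8]
[[ 0.503 -0.    -0.865]
 [-0.    -1.     0.   ]
 [-0.865  0.    -0.503]]
```

jog_arm([
  [[0,0.0009,0,0.0005,0,0,0],[0,0.0009,0,0.0005,0,0,0],[0,0,0,0,0,0,0]],
])

```text
clock: 9.3
ee_pos: [517.6, -60.5, 85.6]
eef_rot: [-2.675, 0.148, 1.534]
contact_force: [-8.6, 1.6, 14.5]
opening: 0.1
```

Run:
```python
from h import *
st()
```

```text
t 9.3 tcp [517.6 -60.5  85.6] op 0.1 F [-8.59  1.63 14.48]
tip chest [ 25.4 -10.5 -11.5] low [ 15.9 -10.5 -17.1]
[[ 0.505 -0.    -0.863]
 [-0.001 -1.    -0.   ]
 [-0.863  0.001 -0.505]]
```

The force is rising and pushing back in x without the plate giving way. The forward edge of the tilted tip is probably bearing on the back of the notch or near the plate's pivot. I'll back off, move 8 mm toward the front and press there.

jog_arm([
  [[0,-0.0035,0,-0.002,0,0,0],[0,-0.0035,0,-0.002,0,0,0],[0,-0.002,0,0.0035,0,0,0],[0,-0.002,0,0.0035,0,0,0],[0,0,0,0,0,0,0]],
])

```text
clock: 9.8
ee_pos: [506.3, -58.9, 89.0]
eef_rot: [-2.669, 0.147, 1.543]
contact_force: [0.2, -0.4, 0.2]
opening: -0.0
```

Run:
```python
from h import *
st()
from bench import env
for n in("top","scene"):
  f=env.grab_frame(n);im=cv2.cvtColor(f["color"],cv2.COLOR_RGB2BGR)
  im=im[190:240,270:350] if n=="top" else im[170:220,170:250]
  cv2.imwrite(f"pics/{n}3.png",cv2.resize(im,None,fx=8,fy=8,interpolation=cv2.INTER_CUBIC))
```

```text
t 9.8 tcp [506.3 -58.9  89. ] op -0.0 F [ 0.19 -0.41  0.2 ]
tip chest [ 14.  -10.2  -8.1] low [  4.4 -10.2 -13.6]
[[ 0.499 -0.    -0.867]
 [ 0.    -1.     0.   ]
 [-0.867 -0.    -0.499]]
```

View pics/top3.png

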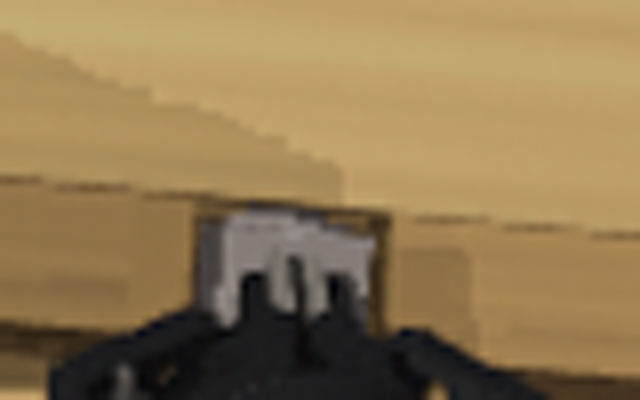

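View pics/scene3.png

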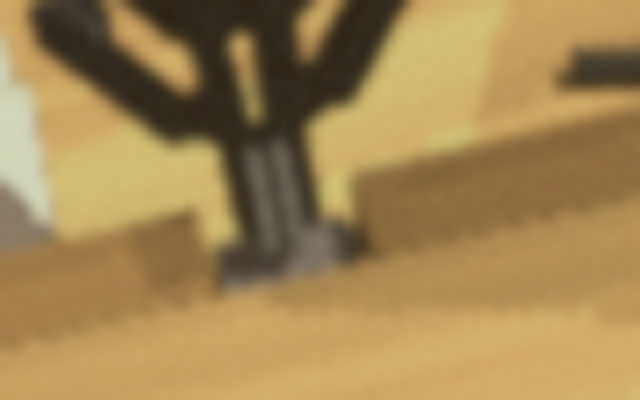

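The plate's back half is now visible behind the fingertips. In top3, the fingers are at (240-360, 250-310) and the plate spans (200-375, 210-310). I'll move 3 mm back toward the chest and press.

jog_arm([
  [[0,0.0015,0,-0.0026,0,0,0],[0,0.0017,0,0.001,0,0,0],[0,0.0017,0,0.001,0,0,0],[0,0.0009,0,0.0005,0,0,0],[0,0,0,0,0,0,0]],
])

```text
clock: 10.4
ee_pos: [510.5, -59.5, 85.2]
eef_rot: [-2.67, 0.147, 1.541]
contact_force: [-2.8, 1.3, 3.9]
opening: -0.2
```

jog_arm([
  [[0,0.0009,0,0.0005,0,0,0],[0,0,0,0,0,0,0]],
])

```text
clock: 10.6
ee_pos: [510.6, -59.5, 84.5]
eef_rot: [-2.671, 0.147, 1.541]
contact_force: [-5.2, 1.6, 6.8]
opening: 0.1
```

jog_arm([
  [[0,0.0009,0,0.0005,0,0,0],[0,0,0,0,0,0,0]],
])

```text
clock: 10.8
ee_pos: [510.6, -59.5, 83.6]
eef_rot: [-2.671, 0.147, 1.541]
contact_force: [-6.6, 1.1, 7.8]
opening: -0.2
```

Run:
```python
from h import *
st()
```

```text
t 10.8 tcp [510.6 -59.5  83.6] op -0.2 F [-6.59  1.09  7.77]
tip chest [ 18.3 -10.3 -13.5] low [  8.8 -10.3 -19. ]
[[ 0.501  0.    -0.866]
 [-0.    -1.    -0.   ]
 [-0.866  0.    -0.501]]
```

Now the plate is moving. Continuing.

jog_arm([
  [[0,0.0009,0,0.0005,0,0,0],[0,0.0009,0,0.0005,0,0,0],[0,0,0,0,0,0,0]],
])

```text
clock: 11.1
ee_pos: [510.0, -59.4, 81.2]
eef_rot: [-2.669, 0.146, 1.544]
contact_force: [-11.6, 0.6, 11.9]
opening: 0.0
```

jog_arm([
  [[0,0.0009,0,0.0005,0,0,0],[0,0,0,0,0,0,0],[0,0,0,0,0,0,0]],
])

```text
clock: 11.4
ee_pos: [509.1, -59.2, 79.6]
eef_rot: [-2.667, 0.146, 1.548]
contact_force: [-18.8, 0.4, 15.4]
opening: 0.0
```

Run:
```python
from h import *
st()
from bench import env
for n in("scene","top"):
  f=env.grab_frame(n);im=cv2.cvtColor(f["color"],cv2.COLOR_RGB2BGR)
  cv2.imwrite(f"pics/{n}4.png",im)
  W=cloud(f)
  Q=(W-O)@C
  m=(Q[...,0]>38)&(Q[...,0]<60)&(abs(Q[...,1])>60)&(abs(Q[...,1])<165)&(Q[...,2]>-30)
  print(n,m.sum(),np.nanmedian(Q[...,2][m]))
```

```text
t 11.4 tcp [509.1 -59.2  79.6] op 0.0 F [-18.76   0.36  15.42]
tip chest [ 16.7 -10.2 -17.6] low [  7.2 -10.2 -23. ]
[[ 0.496  0.001 -0.868]
 [ 0.    -1.    -0.001]
 [-0.868  0.    -0.496]]
scene 623 35.216590112275895
top 1165 40.80446638937522
```

The lid has released and is rising. I'll retract along the tool axis, which is up and away from the lid.

jog_arm([
  [[0,-0.005,0,0,0,0,0],[0,-0.01,0,0,0,0,0],[0,-0.02,0,0,0,0,0],[0,-0.03,0,0,0,0,0],[0,-0.03,0,0,0,0,0],[0,-0.03,0,0,0,0,0],[0,-0.03,0,0,0,0,0],[0,-0.02,0,0,0,0,0],[0,0,0,0,0,0,0],[0,0,0,0,0,0,0],[0,0,0,0,0,0,0],[0,0,0,0,0,0,0]],
])

```text
clock: 12.7
ee_pos: [423.1, -49.6, 229.2]
eef_rot: [-2.667, 0.146, 1.545]
contact_force: [-0.1, 0.1, -0.2]
opening: -0.4
```

jog_arm([
  [[0,0,0,0,0,0,0],[0,0,0,0,0,0,0],[0,0,0,0,0,0,0],[0,0,0,0,0,0,0],[0,0,0,0,0,0,0],[0,0,0,0,0,0,0],[0,0,0,0,0,0,0],[0,0,0,0,0,0,0],[0,0,0,0,0,0,0],[0,0,0,0,0,0,0]],
])

```text
clock: 13.7
ee_pos: [423.4, -49.8, 231.4]
eef_rot: [-2.67, 0.147, 1.541]
contact_force: [0.5, -0.9, -0.9]
opening: -0.0
```

Run:
```python
from h import *
st()
from bench import env
for n in("scene","top"):
  f=env.grab_frame(n);im=cv2.cvtColor(f["color"],cv2.COLOR_RGB2BGR)
  cv2.imwrite(f"pics/{n}5.png",im)
  W=cloud(f)
  Q=(W-O)@C
  for a_ in (45,60,100,150,200):
    m=(abs(Q[...,0]-a_)<6)&(abs(Q[...,1])>70)&(abs(Q[...,1])<165)&(Q[...,2]>-30)
    print(n,a_,m.sum(),np.nanmedian(Q[...,2][m]))
```

```text
t 13.7 tcp [423.4 -49.8 231.4] op -0.0 F [ 0.54 -0.88 -0.85]
tip chest [-69.5 -10.3 134.3] low [-79.  -10.3 128.8]
[[ 0.5   -0.    -0.866]
 [-0.    -1.     0.   ]
 [-0.866  0.    -0.5  ]]
scene 45 152 57.13556558771474
scene 60 398 54.311976180047424
scene 100 411 42.45258434326047
scene 150 439 27.27006350074369
scene 200 461 12.415737198378693
top 45 422 59.761761730341334
top 60 576 57.40887721377017
top 100 547 45.37973280980668
top 150 503 30.309634943261415
top 200 480 15.331471624800784
```

View pics/scene5.png

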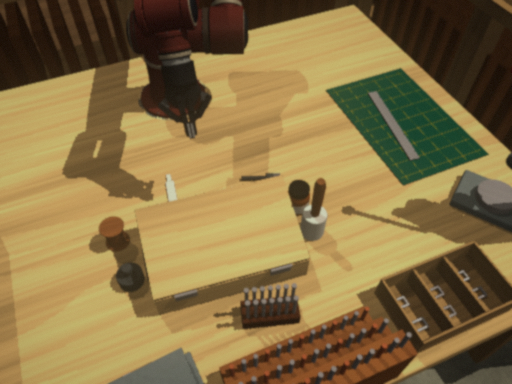

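View pics/top5.png

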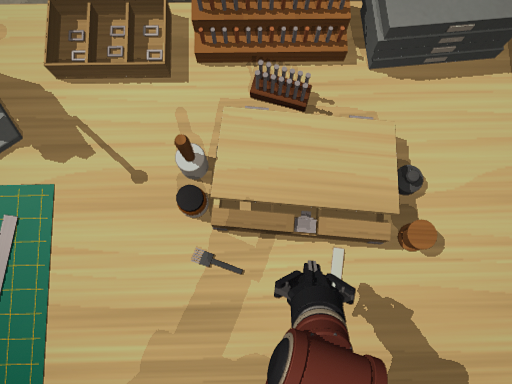

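Both views show the lid ajar at about 0.29 rad, with its front edge about 59 mm up. The hand is clear, and the iron at (218,262) and folder at (338,265) in top are where they were. I'll let it settle and recheck before handing in.

jog_arm([
  [[0,0,0,0,0,0,0],[0,0,0,0,0,0,0],[0,0,0,0,0,0,0],[0,0,0,0,0,0,0],[0,0,0,0,0,0,0],[0,0,0,0,0,0,0],[0,0,0,0,0,0,0],[0,0,0,0,0,0,0],[0,0,0,0,0,0,0],[0,0,0,0,0,0,0]],
])

```text
clock: 14.8
ee_pos: [423.4, -49.8, 231.4]
eef_rot: [-2.67, 0.147, 1.541]
contact_force: [0.5, -0.5, -0.3]
opening: -0.3
```

Run:
```python
from h import *
st()
from bench import env
f=env.grab_frame("top");Q=(cloud(f)-O)@C
z=[]
for a_ in (60,200):
    m=(abs(Q[...,0]-a_)<6)&(abs(Q[...,1])>70)&(abs(Q[...,1])<165)&(Q[...,2]>-30);z.append(np.nanmedian(Q[...,2][m]))
print(z,np.arctan((z[0]-z[1])/140))
f0=np.load("top0.npz")["color"].astype(int)
for n,(r0,r1,c0,c1) in dict(mallet=(130,180,170,209),jar=(182,218,172,209),spool=(220,252,399,440),weight=(160,198,396,430),iron=(245,276,190,246)).items():
    d=abs(f["color"][r0:r1,c0:c1].astype(int)-f0[r0:r1,c0:c1]).max(-1);print(n,(d>50).mean().round(3))
env.job_done()
```

```text
t 14.8 tcp [423.4 -49.8 231.4] op -0.3 F [ 0.54 -0.52 -0.3 ]
tip chest [-69.5 -10.3 134.3] low [-79.  -10.3 128.8]
[[ 0.5   -0.    -0.866]
 [-0.    -1.     0.   ]
 [-0.866  0.    -0.5  ]]
[np.float64(57.29570572958028), np.float64(15.233730547238466)] 0.291862873304161
mallet 0.0
jar 0.0
spool 0.044
weight 0.077
iron 0.0
the job is handed in; nothing more can be done
```

The chest lid is open and resting ajar, and the job is handed in at about 15 s of the 70 s allowed. I laid the shut fingertips, tilted back 30°, on the rail near its right end at about 5 N. I swept them left until the tip dropped into the notch, about 10 mm right of the rail's middle. Then I pressed the plate until the lid sprang, and took the hand clear.

**First press:** this try was too near the plate's back edge. It reached about 14 N without the plate moving, so I lifted off, moved toward the front and pressed again. The plate then tipped, and the lid freed with about 24 N on the tool in all, 15 N of it downward.

**Last checks:**
- **Lid:** it rests at about 0.29 rad, and its height was steady over the last second.
- **Hand:** it is about 130 mm above the rail top, out in front of the chest, and reads only force noise.
- **Mallet, jar and iron:** no pixel changes from the first picture.
- **Spool and weight:** 4% and 8% of the pixels in their patches changed. I put this down to shadows and the raised lid edge, since nothing touched them and they look unmoved in both pictures.
- **Folder:** I checked it only by eye, and it looks to be in its original place.

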